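Free the seized handle of a ball valve and shut it

TASK

The red handle of the brass ball valve has seized in line with its pipe. Set the valve upright in the blue holding cradle with its pipe in the notches and flip the hold-down lever fully down over the pipe; then rock the handle back and forth in small arcs until it breaks free, and turn it clockwise until it stands square across the pipe (shut). Leave the valve seated under the closed lever.

Things in the scene. Friction and masses are not known exactly. Their poses are not given: they have to be found in the camera images.
- valve: Loose brass ball valve, 0.64 kg, standing on its flat underside; origin: centre of the underside, x along the pipe, z up. Middle block 62 (x) x 56 (y) x 36 (z) mm, to be grasped across its 56 mm. Round pipe stubs of 22 mm diameter at both ends along x, axis 18 mm up, 180 mm over all; same either way round. Red handle above the block, on a 13 mm stem, its top 70 mm up.
- handle_grip (a point): Centre of the red bar handle of the valve, on its upright turning axis, 62 mm above the valve's underside, 26 mm above its block. The bar is 72 mm long, 14 mm thick and 16 mm high; the bar lies along this frame's x axis, z up. Grasp it across its 14 mm.
- handle (a joint): Handle angle, rad, clockwise from above: 0 along the pipe, 1.57 (stop) across it; friction 0.15 N m. Seized: it meets slightly springy stops at about +-0.15; over 1 N m is no use. Press it on the clockwise stop for 0.5 s, then the anticlockwise one, then both again: each time the next stop lies farther out (0.17, -0.24, 0.30, -0.36 rad). After these four it turns clockwise freely to 1.57.
- cradle: Cradle bolted to the bench; origin under its plate at bench level, x along the seated pipe, z up. Plate 200 x 120 x 10 mm (5 mm off to +x). Two blue notches at x = -50 and 50 mm, 16 mm thick in x: cheeks 25 mm apart in y up to 36 mm above the bench, flaring up to 48 mm. Seated, the valve's underside rests on the plate, its block between the notches with 11 mm play each way in x.
- cradle_seat (a point): Centre of the seat: top of the base plate midway between the notches, 10 mm above the bench; here the seated valve's origin goes. Its x axis is the direction of the pipe.
- lever_tip (a point): Centre of the black grip, a disc of 18 mm diameter and 18 mm wide along the hinge axis, at the end of the hold-down lever (steel bar 12 mm square), 88 mm from its hinge. Can be pinched across the cradle's x.
- lever_hinge (a point): Hinge centre of the hold-down lever: at x = 76, y = -30, z = 46.5 mm in the cradle's frame; the hinge axis is the cradle's x.
- lever (a joint): Angle of the hold-down lever, rad: at 0 it leans 0.6 rad outward (to the cradle's -y) from upright; it grows as it swings over to +y; at its stop 2.17 it lies level along +y over the pipe, 1.5 mm above it (closed). It stays where it is left (friction 0.12 N m).

How it is judged (in metres and radians):
On the way, in this order (a step that is already met when the one before it is completed fails the run):
1. the valve sits in the cradle under the closed lever, its handle still seized (horizontal distance between valve and cradle_seat below 0.015 m and z of valve in the frame of cradle_seat below 0.004 m and angle between the x axis of valve and the x axis of cradle, either way round below 0.12 rad and angle between valve's own z axis and vertical below 0.06 rad and value of joint lever above 2.02 rad and value of joint handle below 0.3 rad), for 0.2 s.
2. the handle is rocked anticlockwise (value of joint handle below -0.12 rad), for 0.1 s.
3. it is rocked back clockwise and gives more (value of joint handle above 0.15 rad), for 0.1 s.
4. it is rocked anticlockwise again and gives more (value of joint handle below -0.2 rad), for 0.1 s.
5. it has broken free and turned clockwise past the seized arc (value of joint handle above 0.5 rad), for 0.1 s.
At the end, for the whole second after the job is handed in: Handle square across the pipe (within 0.12 rad), lever closed (past 2.02 rad), valve at rest, upright within 0.06 rad and seated: within 15 mm of the seat's centre, under 4 mm above the plate, within 0.12 rad of the notches' direction (value of joint handle above 1.45 rad and value of joint lever above 2.02 rad and horizontal distance between valve and cradle_seat below 0.015 m and z of valve in the frame of cradle_seat below 0.004 m and angle between the x axis of valve and the x axis of cradle, either way round below 0.12 rad and angle between valve's own z axis and vertical below 0.06 rad and linear speed of valve below 0.02 m/s and velocity of joint handle below 0.1 rad/s); the robot touches nothing.
It also fails if it takes over 72 s, if anything falls off the work surface, if the arm or the gripper's body presses on something with over 40 N, if the wrist force passes 120 N, or if a joint passes its speed limit or range.

ROBOT

A 6-joint arm with a two-finger parallel gripper is mounted at the origin on a cart in front of the work surface, level with it; the furniture and walls round the work are solid. World frame = base frame: x ahead of the robot, y to its left, z up, the work surface at z = 0. Lengths are in mm, angles in rad, forces in N, time in s.
With the tool pointing down it reaches from about 225 to 725 mm from the base axis. Payload 3.1 kg.
Tool frame: the origin (TCP) lies midway between the tips of the shut fingers; the grasp point (between the pads) lies 19 mm behind it; z points along the fingers, y is the direction in which the jaws open and shut (so a half turn about z gives the same grasp; the last joint's range is limited). The gripper opens to 85 mm and grips with 20 to 120 N. Pads are 22 mm wide; open, the fingers measure 114 mm over their backs; the gripper's body (76 mm by 85 mm) begins 54 mm behind the grasp point. The pads swing forward as they close: fully open they stand 13 mm farther back than shut.
Start: joints at [-1.353, 0.048, 0.099, 1.622, 0, 1.443], TCP at [177.933, -493.92, 231.312] pointing down, gripper open.
Joint ranges: [-2.91, 2.91], [-0.99, 1.94], [-1.21, 1.42], [-2.12, 2.29], [-1.49, 1.47], [-3.14, 3.14]. Speed limits (rad/s): [2.79, 2.79, 3.14, 3.14, 3.14, 3.14].

INTERFACE

Orientations are given as a unit quaternion [w, x, y, z].
In Python, from plant import robot gives the robot as it stands.
- The arm moves only by the shell command python3 -m pendant 'ROWS' [FORCE]. ROWS is JSON, a list that holds one entry, the list of rows, each a list of 5 numbers: the shift along the world's x, y, z in mm, then the turn about the world's z in degrees, then the opening, from 0 (shut) to 1 (fully open). In form: [[[dx, dy, dz, turn, grip], ...]]. A call has 1 to 8 rows; each row is the pose to reach, as a shift and turn from the pose commanded when the call began; what a row does not reach only later rows make up. A row lasts 1/12 s, in which the tool goes at most 41.7 mm and 7.16 degrees, less where a joint would pass 70% of its speed; a pose out of reach is approached as far as the arm can. A call with a gripper value outside its range is refused whole. The fingers move at their own pace and stop on an object; FORCE is the grip in N (left out, the last holds). Time passes only in rows, so rows that repeat a pose let the fingers close. It gives the time, the measured TCP pose, the force and the opening at its end, in the units of the state.
- robot.state(): the state, without advancing time (a new reading comes with each control period).
- robot.get_image(name): name is "side" or "top"; returns a dict with "img" (480x640x3 uint8, red, green, blue), "camera_matrix" (3x3 intrinsics, pixels), "xyz" and "attitude" of the camera in the world. Camera axes: x right, y down, z forward; pixel columns grow to the right and rows downward; lengths in mm; the calibration is good to about 2 mm. A picture is of the moment at which its call begins. There is no depth.
- robot.hand_in(): hands the job in, once; it reports no verdict.
The state is a dict: "t": time; "joints": joint angles; "joint_velocities": joint speeds; "tau": joint torques, N m; "tcp_pos": TCP position; "tcp_rot": TCP orientation; "contact_force": force on the tool from outside, world axes, zero at the start; "torque": the same for the moment, N m; "width": finger opening in mm.
Only numpy, scipy, OpenCV 4.12 (cv2) and the standard library are available. Lean on these libraries where they do the work, as an engineer would, in place of code of your own. Each camera call takes 0.05 s, during which the arm holds its last target.

## Working session

There is one attempt and no reset: what is moved stays moved. The work goes in short steps, Python scripts to look and compute and a shell command to move; the robot and the scene stay as the last step left them, time stands still between calls to the robot, and variables do not carry over. Pictures are saved under pics/ and viewed, and the job is handed in when it is done.

```bash
ls; mkdir -p pics
python3 - <<'E'
from plant import robot
import cv2
for n in("side","top"):
    d=robot.get_image(n); cv2.imwrite(f"pics/{n}0.png",d["img"][:,:,::-1]); print(n,d["camera_matrix"],d["xyz"],d["attitude"])
print(robot.state())
E
```

```text
pics
side [[474.5614922    0.         323.48906772]
 [  0.         474.5614922  239.1522913 ]
 [  0.           0.           1.        ]] [406.69534244 813.14753874 500.54304467] [ 0.04157086 -0.07171753  0.83136476 -0.54950987]
top [[473.1846035    0.         321.95886868]
 [  0.         473.1846035  242.43272856]
 [  0.           0.           1.        ]] [433.43929768 -72.4180361  998.34183104] [-0.03498242  0.7138327  -0.69766491  0.04982747]
{'t': 0.1, 'joints': array([-1.35278724e+00,  4.86735756e-02,  9.77575216e-02,  1.62200580e+00,
        1.29731236e-05,  1.44300800e+00]), 'joint_velocities': array([ 0.0003917 , -0.00093143,  0.00290945, -0.00016703,  0.00137703,
        0.00120116]), 'tau': array([ 2.56460218e-03, -3.39851332e+01,  3.20936036e+01,  1.58192252e-02,
       -9.62885315e-05, -6.06403354e-07]), 'tcp_pos': array([ 177.82471842, -493.38091084,  230.23734849]), 'tcp_rot': array([-1.06197571e-03,  9.85089661e-01,  1.72038454e-01, -4.14454852e-05]), 'contact_force': array([-0.15686074,  0.75230629, -0.24008475]), 'torque': array([ 0.01641934, -0.02712387, -0.01529858]), 'width': 85.1008565347082}
```

View pics/side0.png

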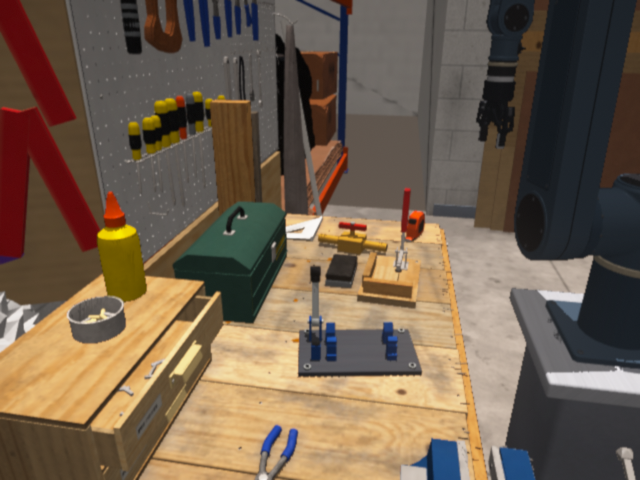

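View pics/top0.png

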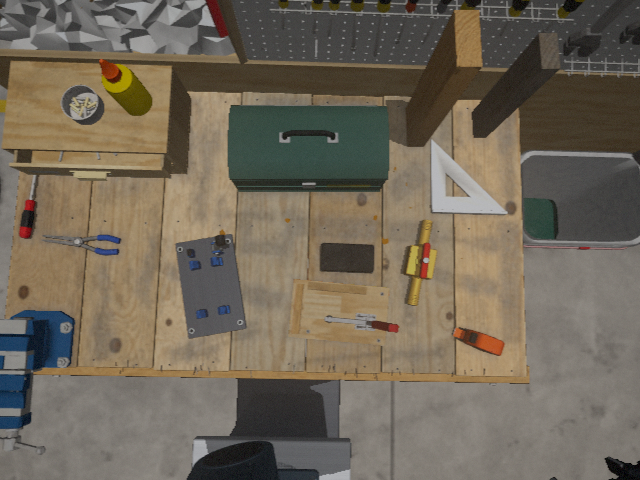

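The top view shows the valve at about (420,262), with its handle along the pipe. The cradle is at about (211,286), its lever near (220,240). I'll zoom in to measure.

```bash
cat > h.py <<'E'
import numpy as np, cv2
from scipy.spatial.transform import Rotation as R
from plant import robot
CAM={}
def grab(n):
    d=robot.get_image(n); CAM[n]=d; return d
def rot(d):
    w,x,y,z=d["attitude"]; return R.from_quat([x,y,z,w]).as_matrix()
def unproj(d,uv,z):
    K=d["camera_matrix"]; uv=np.atleast_2d(uv).astype(float)
    r=np.c_[(uv-[K[0,2],K[1,2]])/[K[0,0],K[1,1]],np.ones(len(uv))]@rot(d).T
    c=np.array(d["xyz"]); return c+r*((z-c[2])/r[:,2])[:,None]
def proj(d,P):
    p=(np.atleast_2d(P)-np.array(d["xyz"]))@rot(d); K=d["camera_matrix"]
    return np.c_[p[:,0]/p[:,2]*K[0,0]+K[0,2],p[:,1]/p[:,2]*K[1,1]+K[1,2]]
def crop(d,x0,y0,w,h,s,f,draw=()):
    im=cv2.resize(d["img"][y0:y0+h,x0:x0+w,::-1],None,fx=s,fy=s,interpolation=cv2.INTER_CUBIC)
    for uv,c in draw:
        for u,v in np.atleast_2d(uv): cv2.circle(im,(int((u-x0+.5)*s),int((v-y0+.5)*s)),2,c,-1)
    cv2.imwrite("pics/"+f,im)
E
python3 - <<'E'
from h import *
d=grab("top"); s=grab("side")
crop(d,160,210,100,150,4,"c1.png"); crop(d,380,205,80,110,5,"v1.png"); crop(s,280,210,150,180,3,"s1.png")
im=d["img"]; hsv=cv2.cvtColor(im,cv2.COLOR_RGB2HSV)
m=cv2.inRange(hsv,(20,130,80),(32,255,255)); m[:, :390]=0;m[:,450:]=0;m[:210]=0;m[310:]=0
r=cv2.inRange(hsv,(0,150,80),(8,255,255))|cv2.inRange(hsv,(172,150,80),(180,255,255)); r2=np.zeros_like(r); r2[235:290,405:445]=r[235:290,405:445]
for nm,mm in(("brass",m),("red",r2)):
    ys,xs=np.nonzero(mm); print(nm,len(xs),xs.min(),xs.max(),ys.min(),ys.max(),cv2.minAreaRect(np.c_[xs,ys].astype(np.float32)),xs.mean(),ys.mean())
E
```

```text
brass 941 406 436 220 305 ((420.7500305175781, 262.2500305175781), (27.064022064208984, 86.094970703125), 11.309932708740234) 419.46865037194476 262.7300743889479
red 196 420 429 243 278 ((424.5213623046875, 260.32257080078125), (6.67213249206543, 35.227272033691406), 6.842772960662842) 424.5459183673469 260.484693877551
```

```bash
python3 -c "
import cv2,numpy as np
a=cv2.imread('pics/c1.png');b=cv2.imread('pics/v1.png')
c=np.zeros((600,800,3),np.uint8);c[:a.shape[0],:400]=a;c[:550,400:]=b;cv2.imwrite('pics/cv1.png',c)"
```

```text
(no output)
```

View pics/cv1.png

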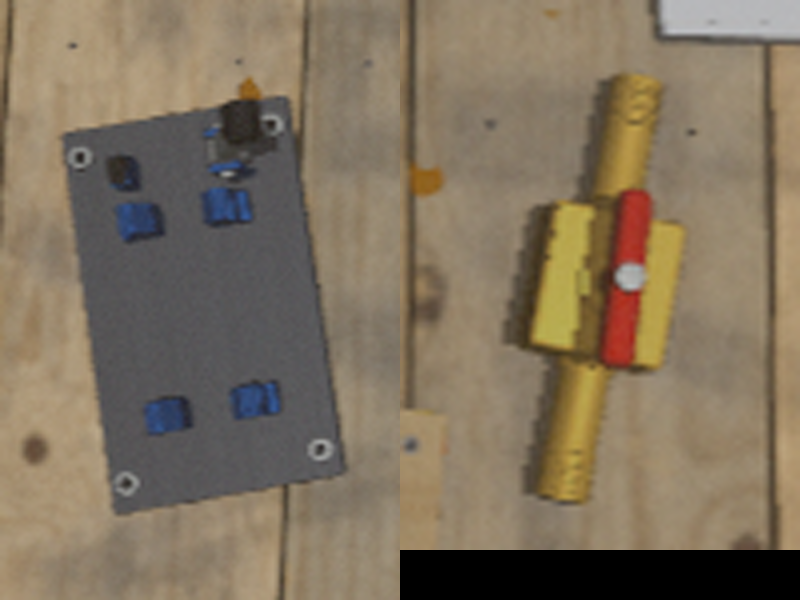

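View pics/s1.png

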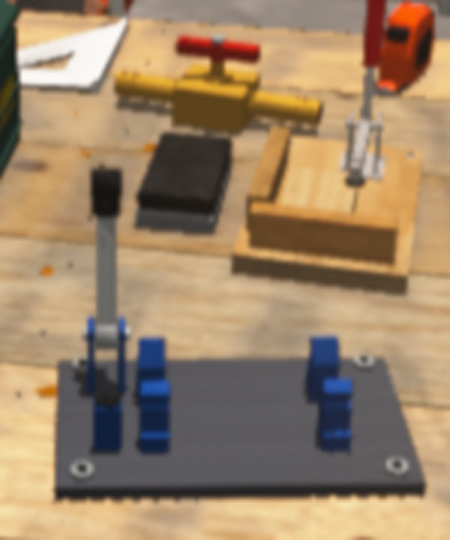

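```bash
cat > fit.py <<'E'
from h import *
from scipy.optimize import least_squares
d=grab("top"); s=grab("side")
def T(p,P): 
    c,n=np.cos(p[2]),np.sin(p[2]); P=np.array(P,float); return np.c_[p[0]+c*P[:,0]-n*P[:,1],p[1]+n*P[:,0]+c*P[:,1],P[:,2]]
def fit(P,uv,x0,cam):
    f=lambda p:(proj(cam,T(p,P))-uv).ravel()
    r=least_squares(f,x0,x_scale=[1,1,.01]); return r.x,r.fun.reshape(-1,2).round(1)
# cradle from top: crop px
uvc=np.array([(65,133),(288,97),(345,472),(115,513)])/4+[160,210]-.5
Pc=[(105,60,10),(105,-60,10),(-95,-60,10),(-95,60,10)]
c,res=fit(Pc,uvc,[350,150,.15],d); print("cradle top",c,res.tolist())
uvs=np.array([(57,361),(384,358),(422,487),(57,492)])/3+[280,210]-.5
print(unproj(s,uvs,10).round(0).tolist())
# side: far left corner,far right, near right, near left  -> side cam looks along -y, left=+x
Ps=[(105,-60,10),(-95,-60,10),(-95,60,10),(105,60,10)]
c2,res=fit(Ps,uvs,c,s); print("cradle side",c2,res.tolist())
# valve top: pipe end widths (edge silhouettes at z 18), handle ends z70
off=np.array([380,205])-.5
uvv=np.array([(210+400-400,80),(259,90),(137,492),(189,497)])/5.+off
# (crop x coordinates measured from 400)
Pv=[(90,11,18),(90,-11,18),(-90,11,18),(-90,-11,18)]
v,res=fit(Pv,uvv,[450,-230,-.15],d); print("valve pipe",v,res.tolist())
uvh=np.array([(237,190),(218,366)])/5.+off
print("handle",unproj(d,uvh,68).round(1).tolist(), unproj(d,uvh,68).mean(0))
# side image valve pipe ends
uvp=np.array([(114,82),(322,109)])/3+[280,210]-.5
print("side pipe ends z18",unproj(s,uvp,18).round(1).tolist()); 
uvh=np.array([(178,44),(260,51)])/3+[280,210]-.5
print("side handle z62",unproj(s,uvh,62).round(1).tolist(),unproj(s,uvh,62).mean(0))
v2,res=fit([(90,0,18),(-90,0,18),(36,0,62),(-36,0,62)],np.r_[uvp,uvh],v,s);print("valve side",v2,res.tolist())
np.savez('est.npz',c=c,v=v)
E
python3 fit.py
```

```text
cradle top [4.53896875e+02 1.36442191e+02 1.90226903e-01] [[-0.8, -0.4], [0.5, -0.8], [0.5, 0.7], [-0.3, 0.5]]
[[567.0, 101.0, 10.0], [371.0, 63.0, 10.0], [351.0, 182.0, 10.0], [541.0, 220.0, 10.0]]
cradle side [4.52768326e+02 1.40190855e+02 1.97890716e-01] [[-0.4, 0.1], [0.0, 0.0], [2.0, -0.4], [-1.7, -0.4]]
valve pipe [ 5.15819154e+02 -2.95820304e+02 -1.75527571e-01] [[0.0, -1.3], [0.4, -1.2], [-0.2, 0.7], [-0.2, 1.8]]
handle [[550.8, -299.7, 68.0], [480.7, -291.8, 68.0]] [ 515.72586906 -295.73030304   68.        ]
side pipe ends z18 [[606.5, -314.8, 18.0], [424.9, -290.1, 18.0]]
side handle z62 [[549.6, -303.8, 62.0], [479.8, -300.8, 62.0]] [ 514.69293726 -302.33012353   62.        ]
valve side [ 5.15105890e+02 -3.02159453e+02 -1.13616893e-01] [[0.6, 0.4], [-0.3, -0.3], [-0.4, -0.4], [0.1, 0.4]]
```

```bash
cat > ov.py <<'E'
from fit import *
import sys
def segs(L): 
    return np.vstack([np.linspace(a,b,25) for a,b in L])
def box(x0,x1,y0,y1,z): 
    q=[(x0,y0,z),(x1,y0,z),(x1,y1,z),(x0,y1,z)]; return [(q[i],q[(i+1)%4]) for i in range(4)]
CR=segs(box(-95,105,-60,60,10)+box(-58,-42,12.5,24,48)+box(-58,-42,-24,-12.5,48)+box(42,58,12.5,24,48)+box(42,58,-24,-12.5,48))
VA=segs(box(-31,31,-28,28,36)+box(-90,90,-11,11,18))
HA=segs(box(-36,36,-7,7,70))
def ov(c,v,h,f):
    crop(d,160,210,100,150,4,"a.png",[(proj(d,T(c,CR)),(0,255,0))])
    crop(d,380,205,80,110,5,"b.png",[(proj(d,T(v,VA)),(0,255,0)),(proj(d,T([v[0],v[1],h],HA)),(255,255,0))])
    a=cv2.imread('pics/a.png');b=cv2.imread('pics/b.png')
    o=np.zeros((600,800,3),np.uint8);o[:600,:400]=a;o[:550,400:]=b;cv2.imwrite('pics/'+f,o)
    crop(s,280,210,150,180,3.3,"s_"+f,[(proj(s,T(c,CR)),(0,255,0)),(proj(s,T(v,VA)),(0,255,255)),(proj(s,T([v[0],v[1],h],HA)),(255,255,0))])
E
python3 -c "
from ov import *
ov(c,[515.7,-297,-.14],-.112,'ov1.png')" >/dev/null
```

```text
(no output)
```

View pics/ov1.png

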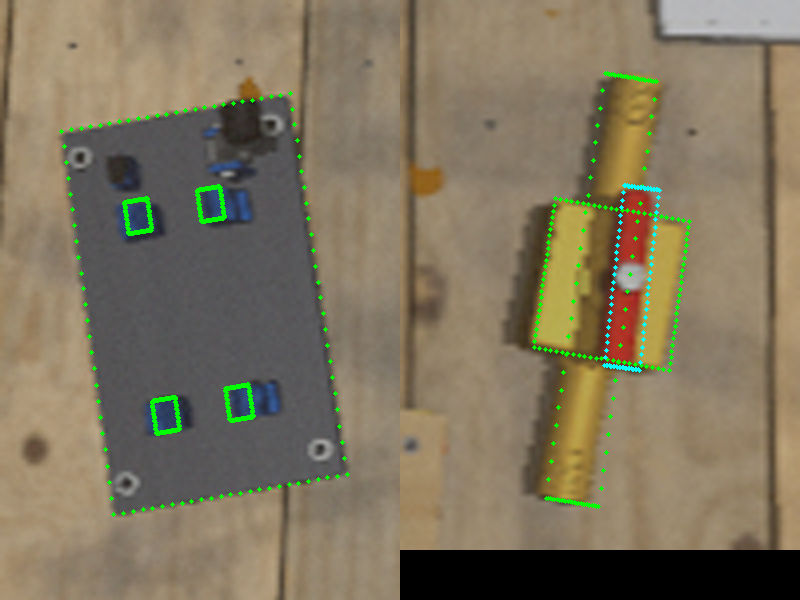

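View pics/s_ov1.png

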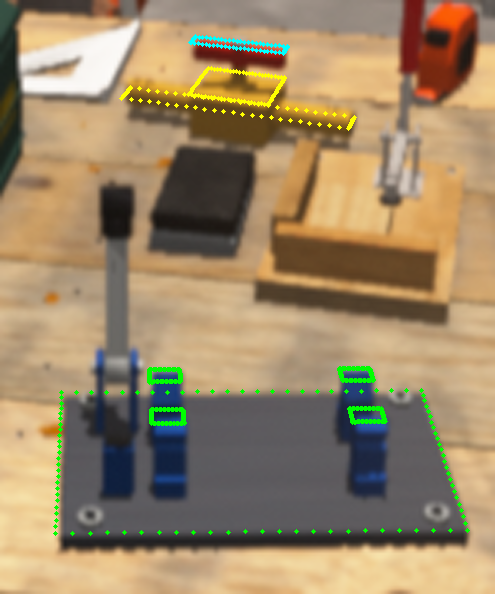

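```bash
python3 - <<'E'
from h import *
d=grab("top");s=grab("side")
def tri(a,b):
    A=[];B=[]
    for c,uv in((d,a),(s,b)):
        o=np.array(c["xyz"]);r=unproj(c,uv,0)[0]-o;r/=np.linalg.norm(r);M=np.eye(3)-np.outer(r,r);A.append(M);B.append(M@o)
    return np.linalg.lstsq(np.vstack(A),np.hstack(B),rcond=None)[0]
print("toggle",tri((398,327),(407,190)))
print("lever tip",tri((220,240.5),(315.5,272)))
E
python3 -m pendant '[[[14,8,-3,6.3,1],[28,16,-6,12.6,1],[42,24,-9,18.9,1],[56,32.5,-12,25.2,1],[70,40.5,-15,31.5,1],[84,48.5,-19,37.8,1],[98,57,-23,44,1],[112.5,65,-27,50.3,1]]]' 40
```

```text
toggle [ 388.88678834 -220.48737342  187.58197157]
lever tip [536.99677678  98.31762055 129.07530787]
t: 1.17
tcp_pos: [291.0, -428.5, 204.3]
tcp_rot: [0.0, 0.817, 0.577, -0.0]
contact_force: [0.1, -0.7, -0.3]
width: 85.1
```

```bash
python3 -m pendant '[[[14,8,-3,6.3,1],[28,16,-6,12.6,1],[42,24,-9,18.9,1],[56,32.5,-12,25.2,1],[70,40.5,-15,31.5,1],[84,48.5,-19,37.8,1],[98,57,-23,44,1],[112.5,65,-27,50.3,1]]]' && python3 -m pendant '[[[14,8,-3,6.3,1],[28,16,-6,12.6,1],[42,24,-9,18.9,1],[56,32.5,-12,25.2,1],[70,40.5,-15,31.5,1],[84,48.5,-19,37.8,1],[98,57,-23,44,1],[112.5,65,-27,50.3,1]]]'
python3 - <<'E'
from h import *
d=grab("top");s=grab("side")
crop(d,360,190,110,130,4.5,"a.png");crop(s,290,150,140,130,4,"s2.png")
E
```

```text
t: 1.83
tcp_pos: [403.6, -363.5, 177.2]
tcp_rot: [0.0, 0.495, 0.869, -0.0]
contact_force: [-0.3, -0.3, -0.6]
width: 85.4
t: 2.5
tcp_pos: [516.1, -298.4, 150.2]
tcp_rot: [0.0, 0.078, 0.997, -0.0]
contact_force: [-0.0, -0.6, -0.3]
width: 85.6
```

View pics/a.png

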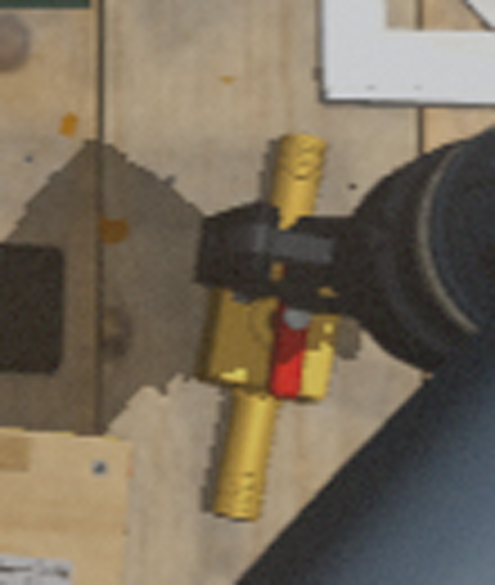

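View pics/s2.png

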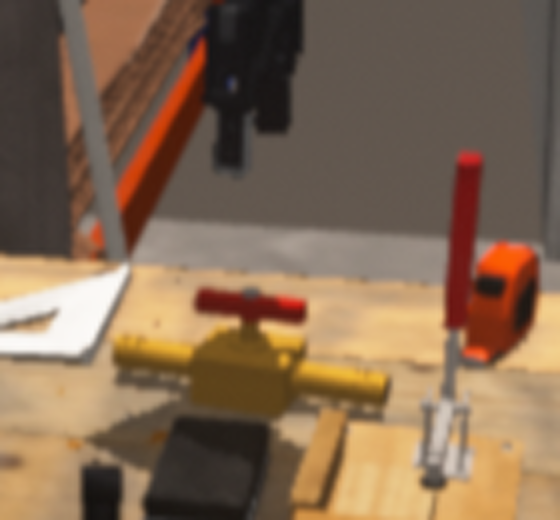

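Run:
```python
from h import *
d=grab("top");s=grab("side")
for P in [(516,-298,150),(516+7,-298+42,163),(516-7,-298-42,163)]:
    print((proj(s,P)[0]-[290,150])*4,(proj(d,P)[0]-[360,190])*4.5)
```

```text
[251.63816016 169.89881132] [346.77810202 297.70372122]
[232.84722743 169.19185417] [249.82969743 274.63407902]
[270.66861262 130.96486312] [461.04402361 314.82216545]
```

```bash
python3 -m pendant '[[[0,0,-30,0,1],[0,0,-60,0,1],[0,0,-90,0,1],[0,0,-115,0,1],[0,0,-130,0,1],[0,0,-140,0,1],[0,0,-147,0,1],[0,0,-147,0,1]]]' && python3 -m pendant '[[[0,0,0,0,0.5],[0,0,0,0,0.4],[0,0,0,0,0.4],[0,0,0,0,0.3],[0,0,0,0,0.3],[0,0,0,0,0.3],[0,0,0,0,0.3],[0,0,0,0,0.3]]]' 50
python3 - <<'E'
from h import *
d=grab("top");s=grab("side")
crop(s,290,170,140,110,5,"s3.png"); print(robot.state()["contact_force"])
E
```

```text
t: 3.37
tcp_pos: [514.4, -298.9, 2.3]
tcp_rot: [-0.001, 0.082, 0.997, 0.0]
contact_force: [-0.2, -0.2, 0.3]
width: 85.3
t: 4.03
tcp_pos: [516.9, -299.2, 5.6]
tcp_rot: [0.002, 0.081, 0.997, -0.0]
contact_force: [0.2, 2.8, 6.3]
width: 55.0
[0.4376505  1.82244767 5.77091713]
```

View pics/s3.png

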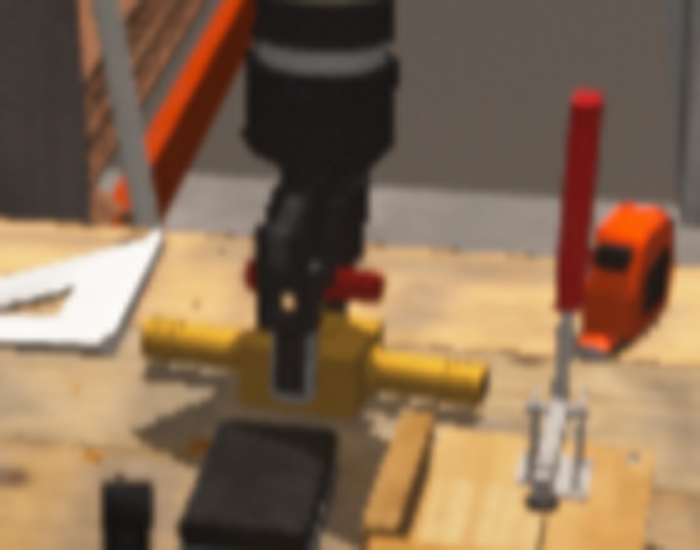

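```bash
python3 -m pendant '[[[0,0,8,0,0.3],[0,0,25,0,0.3],[0,0,60,0,0.3],[0,0,98,0,0.3],[0,0,137,0,0.3],[0,0,175,0,0.3],[0,0,210,0,0.3],[0,0,235,0,0.3]]]' 80 && python3 -m pendant '[[[-3,25,5,1,0.3],[-9,60,8,3,0.3],[-15,98,10,6,0.3],[-20,136,10,8,0.3],[-25,174,10,10,0.3],[-30,212,10,12,0.3],[-36,250,10,14,0.3],[-41,285,10,16,0.3]]]' && python3 -m pendant '[[[-5,38,0,2,0.3],[-10,75,0,3,0.3],[-15,107,0,4,0.3],[-19,132,0,4,0.3],[-22,146,0,4,0.3],[-22,152,0,4,0.3],[-22,152,0,4,0.3],[-22,152,0,4,0.3]]]'
```

```text
t: 4.8
tcp_pos: [515.3, -299.4, 241.1]
tcp_rot: [0.001, 0.081, 0.997, -0.001]
contact_force: [1.2, -0.6, -5.3]
width: 54.8
t: 5.47
tcp_pos: [472.7, -12.1, 246.9]
tcp_rot: [-0.002, -0.059, 0.998, 0.0]
contact_force: [0.4, 0.4, -5.4]
width: 54.7
t: 6.13
tcp_pos: [452.3, 137.3, 247.5]
tcp_rot: [-0.001, -0.093, 0.996, -0.001]
contact_force: [-0.0, 0.3, -6.9]
width: 54.9
```

```bash
python3 -m pendant '[[[0,0,-15,0,0.3],[0,0,-45,0,0.3],[0,0,-80,0,0.3],[0,0,-110,0,0.3],[0,0,-135,0,0.3],[0,0,-150,0,0.3],[0,0,-155,0,0.3],[0,0,-155,0,0.3]]]'
python3 - <<'E'
from h import *
d=grab("top");s=grab("side")
crop(s,260,230,180,150,4,"s4.png");crop(d,150,190,150,150,4,"t4.png"); print(robot.state())
E
```

```text
t: 6.8
tcp_pos: [451.0, 136.5, 91.2]
tcp_rot: [-0.002, -0.092, 0.996, -0.0]
contact_force: [1.0, -0.9, -5.9]
width: 54.8
{'t': 6.9, 'joints': array([ 1.52710785e-01, -7.30453049e-02, -2.93176620e-01,  1.34906626e+00,
       -3.53040929e-04, -3.28290068e-02]), 'joint_velocities': array([ 0.00745333, -0.01178939,  0.02903802, -0.00279765,  0.00089383,
        0.00161538]), 'tau': array([-5.08158084e-02, -3.07003033e+01,  3.34118593e+01,  1.20891044e-01,
       -1.06446643e-02, -1.40394237e-03]), 'tcp_pos': array([453.40562496, 137.35833774,  94.38927281]), 'tcp_rot': array([ 8.08516165e-04, -9.26367148e-02,  9.95699638e-01, -1.28316691e-04]), 'contact_force': array([-0.04170261,  0.79027326, -5.01043411]), 'torque': array([ 0.02095981, -0.05351405, -0.00196544]), 'width': 54.38302966635287}
```

View pics/s4.png

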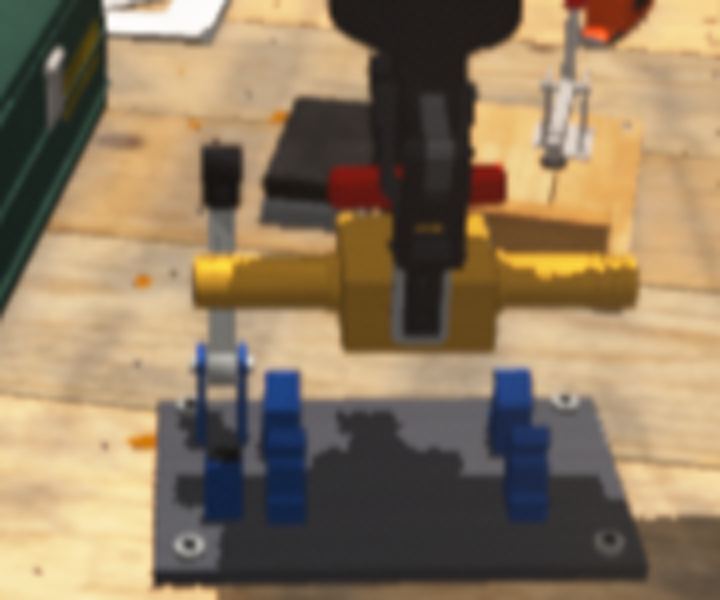

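View pics/t4.png

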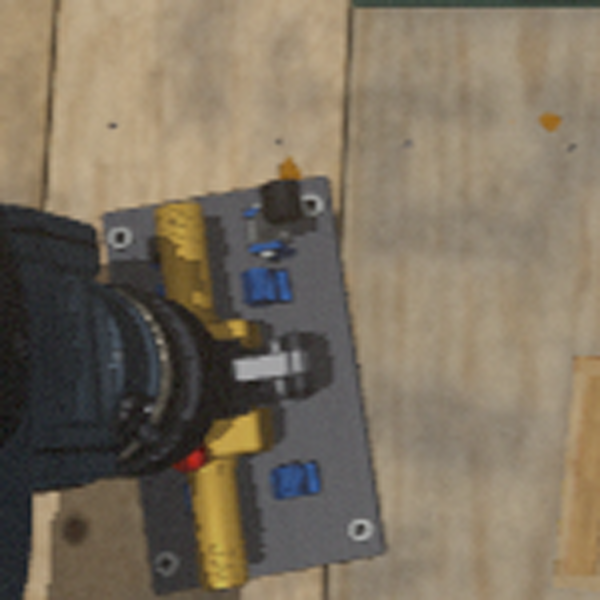

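```bash
cat > f2.py <<'E'
from fit import *
ot=np.array([150,190])-.5; os_=np.array([260,230])-.5
zb=88.5
uv=np.array([(157,207),(200,203),(203,588),(246,583)])/4+ot
P=[(90,11,zb+18),(90,-11,zb+18),(-90,11,zb+18),(-90,-11,zb+18)]
print("held top",fit(P,uv,[453,137,.19],d))
uv=np.array([(195,281),(637,282)])/4+os_
# side: image rows give z vs y ambiguity; use columns only
f=lambda p: (proj(s,T(p,[(90,0,zb+18),(-90,0,zb+18)]))-uv).ravel()
print("held side",least_squares(f,[453,137,.19]).x)
uc=np.array([(155,578),(645,575),(155+3,403),(590,400)])/4+os_
E
python3 f2.py
```

```text
cradle top [4.53896875e+02 1.36442191e+02 1.90226903e-01] [[-0.8, -0.4], [0.5, -0.8], [0.5, 0.7], [-0.3, 0.5]]
[[567.0, 101.0, 10.0], [371.0, 63.0, 10.0], [351.0, 182.0, 10.0], [541.0, 220.0, 10.0]]
cradle side [4.52768326e+02 1.40190855e+02 1.97890716e-01] [[-0.4, 0.1], [0.0, 0.0], [2.0, -0.4], [-1.7, -0.4]]
valve pipe [ 5.15819154e+02 -2.95820304e+02 -1.75527571e-01] [[0.0, -1.3], [0.4, -1.2], [-0.2, 0.7], [-0.2, 1.8]]
handle [[550.8, -299.7, 68.0], [480.7, -291.8, 68.0]] [ 515.72586906 -295.73030304   68.        ]
side pipe ends z18 [[606.5, -314.8, 18.0], [424.9, -290.1, 18.0]]
side handle z62 [[549.6, -303.8, 62.0], [479.8, -300.8, 62.0]] [ 514.69293726 -302.33012353   62.        ]
valve side [ 5.15105890e+02 -3.02159453e+02 -1.13616893e-01] [[0.6, 0.4], [-0.3, -0.3], [-0.4, -0.4], [0.1, 0.4]]
held top (array([4.50521515e+02, 1.36127929e+02, 1.71426701e-01]), array([[-0.5,  0. ],
       [ 0.4, -0.7],
       [-0.6,  0.6],
       [ 0.6,  0. ]]))
held side [4.49370507e+02 1.38553896e+02 1.77185066e-01]
```

```bash
python3 -m pendant '[[[1,0.3,0,0.5,0.3],[3,0.8,-5,1.2,0.3],[3,0.8,-15,1.2,0.3],[3,0.8,-25,1.2,0.3],[3,0.8,-35,1.2,0.3],[3,0.8,-42,1.2,0.3],[3,0.8,-47,1.2,0.3],[3,0.8,-47,1.2,0.3]]]'
python3 - <<'E'
from h import *
d=grab("top");s=grab("side")
crop(s,280,250,150,130,5,"s5.png");crop(d,150,190,150,150,4,"t5.png"); print(robot.state()["contact_force"],robot.state()["tcp_pos"])
E
```

```text
t: 7.67
tcp_pos: [453.6, 138.6, 44.0]
tcp_rot: [-0.002, -0.104, 0.995, -0.0]
contact_force: [-1.2, 0.6, -5.7]
width: 54.7
[ 0.49829924 -1.13631669 -5.05776385] [455.07907108 138.85105761  45.88834976]
```

View pics/s5.png

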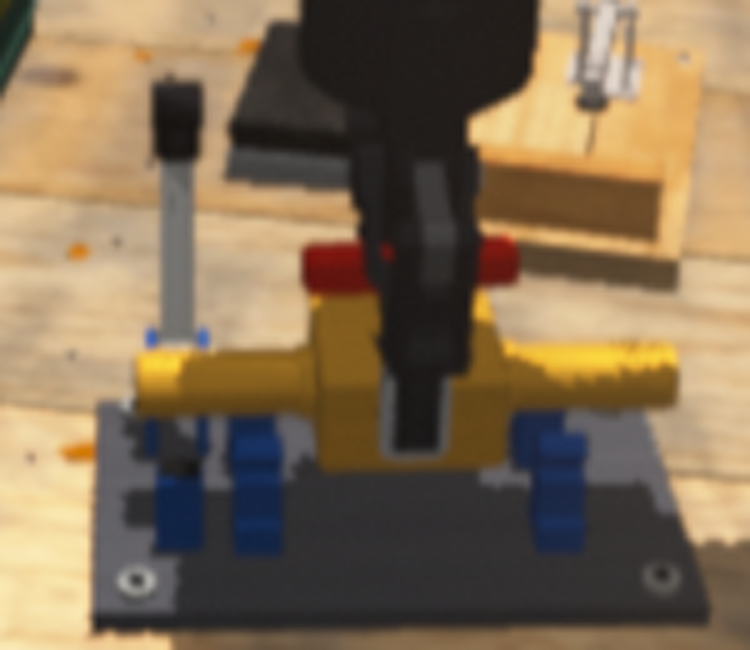

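View pics/t5.png

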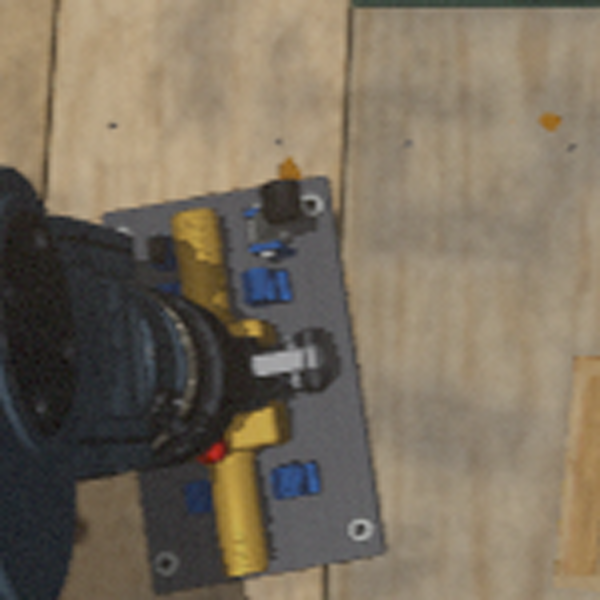

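```bash
sed -i 's/^zb=.*/zb=40/; s/(157,207),(200,203),(203,588),(246,583)/(173,212),(216,208),(224,577),(268,572)/; s#uv=np.array(\[(195,281),(637,282)\])/4+os_#uv=np.array([(135,384),(678,376)])/5+np.array([280,250])-.5#' f2.py; python3 f2.py | tail -5
```

```text
held top (array([4.52972169e+02, 1.38368059e+02, 1.89501404e-01]), array([[-0. ,  0.7],
       [ 0.2, -0.1],
       [-0.2,  0.1],
       [ 0. , -0.6]]))
held side [4.51408484e+02 1.40278300e+02 2.03439383e-01]
```

```bash
python3 -m pendant '[[[0.5,-0.5,-3,0,0.3],[1,-1,-8,0,0.3],[1,-1,-13,0,0.3],[1,-1,-17,0,0.3],[1,-1,-20,0,0.3],[1,-1,-20,0,0.3]]]'; python3 -m pendant '[[[0,0,-4,0,0.3],[0,0,-7,0,0.3],[0,0,-10,0,0.3],[0,0,-13,0,0.3],[0,0,-15,0,0.3],[0,0,-15,0,0.3]]]'
```

```text
t: 8.37
tcp_pos: [455.4, 137.7, 25.0]
tcp_rot: [-0.001, -0.104, 0.995, -0.0]
contact_force: [-0.2, 0.4, -6.2]
width: 54.6
t: 8.87
tcp_pos: [456.6, 137.9, 15.7]
tcp_rot: [0.0, -0.104, 0.995, -0.0]
contact_force: [-9.7, -2.7, 17.2]
width: 54.4
```

Run:
```python
from h import *
d=grab("top");s=grab("side")
crop(s,280,260,150,120,5,"s6.png"); print(robot.state()["contact_force"],robot.state()["tcp_pos"])
```

```text
[-10.07540461  -3.18365447  17.23897835] [456.643854   137.89736015  15.7278588 ]
```

View pics/s6.png

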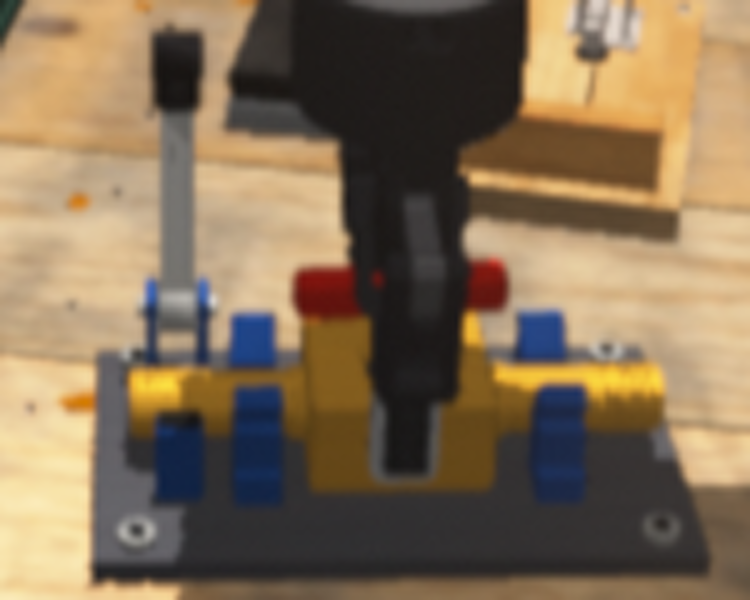

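```bash
python3 -m pendant '[[[0,0,2,0,0.5],[0,0,3,0,0.8],[0,0,3,0,1],[0,0,3,0,1],[0,0,3,0,1],[0,0,3,0,1],[0,0,10,0,1],[0,0,25,0,1]]]'; python3 -m pendant '[[[0,0,25,0,1],[0,0,60,0,1],[0,0,95,0,1],[0,0,130,0,1],[0,0,150,0,1],[0,0,160,0,0.5],[0,0,160,0,0],[0,0,160,0,0]]]'
python3 - <<'E'
from h import *
d=grab("top");s=grab("side")
crop(s,280,230,150,150,4,"s7.png");crop(d,150,190,150,150,4,"t7.png")
a=cv2.imread("pics/s7.png");b=cv2.imread("pics/t7.png");o=np.hstack([a,b]);cv2.imwrite("pics/st7.png",cv2.resize(o,(800,400)));print(robot.state()["tcp_pos"])
E
```

```text
t: 9.63
tcp_pos: [454.3, 137.5, 34.5]
tcp_rot: [-0.003, -0.104, 0.995, -0.0]
contact_force: [0.4, 0.2, 0.3]
width: 85.2
t: 10.3
tcp_pos: [456.4, 137.9, 195.9]
tcp_rot: [-0.0, -0.104, 0.995, -0.0]
contact_force: [-0.7, 0.5, -0.6]
width: 51.4
[455.22748122 137.68417556 193.96664451]
```

View pics/st7.png

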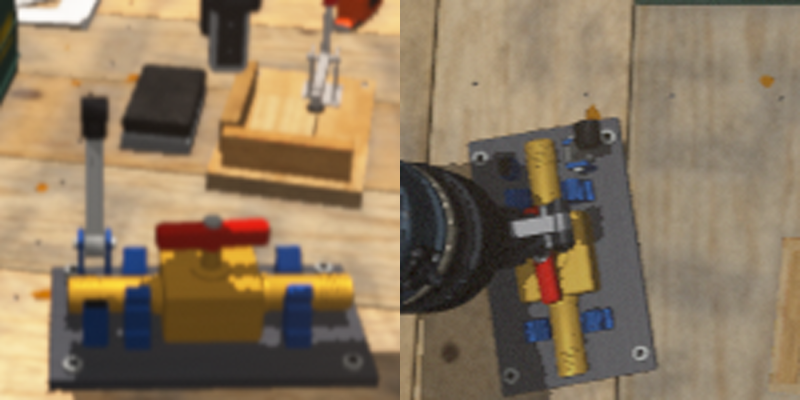

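Run:
```python
from h import *
d=grab("top");s=grab("side")
print("bottom",unproj(d,[(229,188),(388,190)],0).round(),"top",[unproj(d,[(229,178),(388,178)],z).round().tolist() for z in(80,120,150)])
crop(s,170,190,150,140,5,"s8.png")
print("front-bottom side",unproj(s,[(238,318),(288,265)],0).round())
```

```text
bottom [[ 667.  110.    0.]
 [ 672. -232.    0.]] top [[[668.0, 96.0, 80.0], [677.0, -219.0, 80.0]], [[658.0, 89.0, 120.0], [666.0, -213.0, 120.0]], [[650.0, 83.0, 150.0], [658.0, -208.0, 150.0]]]
front-bottom side [[ 693.   69.    0.]
 [ 652. -174.    0.]]
```

View pics/s8.png

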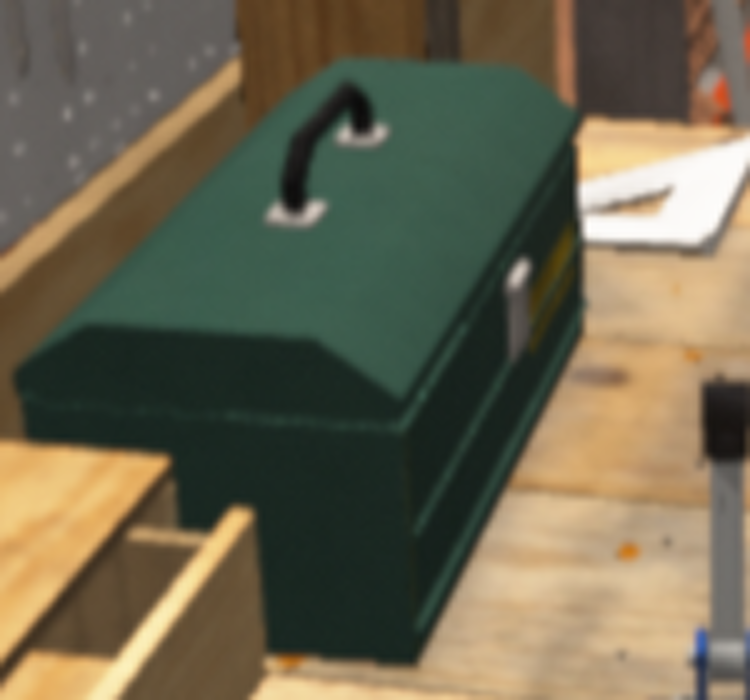

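```bash
python3 -m pendant '[[[20,-20,0,0,0],[45,-42,0,0,0],[68,-64,0,0,0],[89,-82,0,0,0],[89,-82,-25,0,0],[89,-82,-55,0,0],[89,-82,-80,0,0],[89,-82,-82,0,0]]]' 60
python3 - <<'E'
from h import *
d=grab("top");s=grab("side")
crop(s,280,230,150,150,4,"s7.png");crop(d,150,190,150,150,4,"t7.png")
a=cv2.imread("pics/s7.png");b=cv2.imread("pics/t7.png");o=np.hstack([a,b]);cv2.imwrite("pics/st8.png",cv2.resize(o,(800,400)));print(robot.state()["tcp_pos"],robot.state()["width"])
E
```

```text
t: 11.17
tcp_pos: [540.2, 55.7, 106.3]
tcp_rot: [-0.007, -0.103, 0.995, 0.001]
contact_force: [-1.7, 0.4, -1.0]
width: -0.2
[543.21230934  55.88063392 111.71238981] 0.45706003844951687
```

View pics/st8.png

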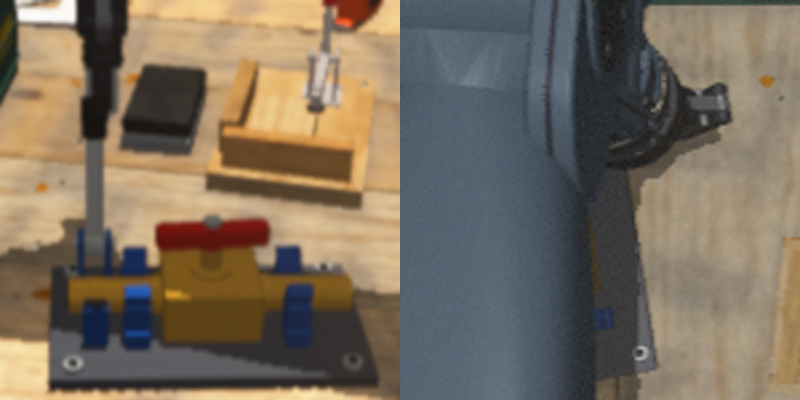

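```bash
python3 -m pendant '[[[-2,10,-1,0,0],[-4,21,-2,0,0],[-6.5,33,-2,0,0],[-9,45,-2,0,0],[-11.5,57,-2,0,0],[-14,69,-2,0,0],[-16,80,-2,0,0],[-18,90,-2,0,0]]]'
python3 - <<'E'
from h import *
s=grab("side")
crop(s,280,200,150,180,3.3,"s9.png");print(robot.state()["tcp_pos"],robot.state()["contact_force"])
E
```

```text
t: 11.93
tcp_pos: [526.6, 147.2, 111.9]
tcp_rot: [-0.001, -0.104, 0.995, -0.0]
contact_force: [-0.6, -2.0, -1.0]
width: -0.1
[526.15696171 148.95884093 111.86549858] [-1.18014626  1.02753525 -0.07363905]
```

View pics/s9.png

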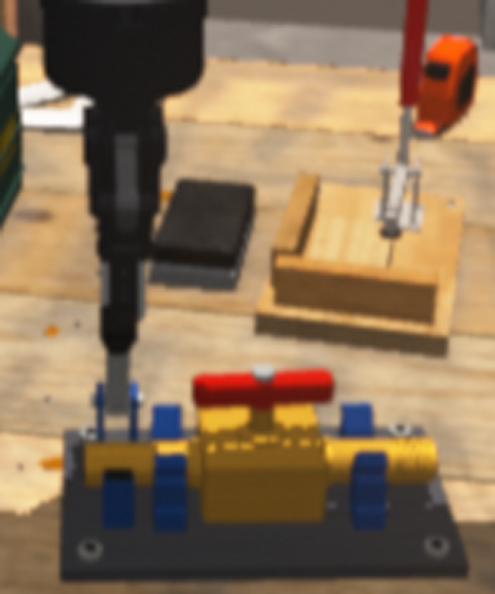

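```bash
python3 -m pendant '[[[-2.4,12,-7,0,0],[-4.9,24.5,-20,0,0],[-6.8,34,-32,0,0],[-8.4,42,-46,0,0],[-9.2,46,-55,0,0],[-9.2,46,-59,0,0],[-9.2,46,-62,0,0],[-9.2,46,-62,0,0]]]'
python3 - <<'E'
from h import *
s=grab("side")
crop(s,280,200,150,180,3.3,"s10.png");print(robot.state()["tcp_pos"],robot.state()["contact_force"])
E
```

```text
t: 12.65
tcp_pos: [516.7, 193.4, 52.3]
tcp_rot: [-0.001, -0.104, 0.995, 0.002]
contact_force: [-7.7, 1.9, 11.9]
width: 0.3
[516.69303591 193.43547903  52.35581356] [-6.20508978  0.80675213 11.19238553]
```

View pics/s10.png

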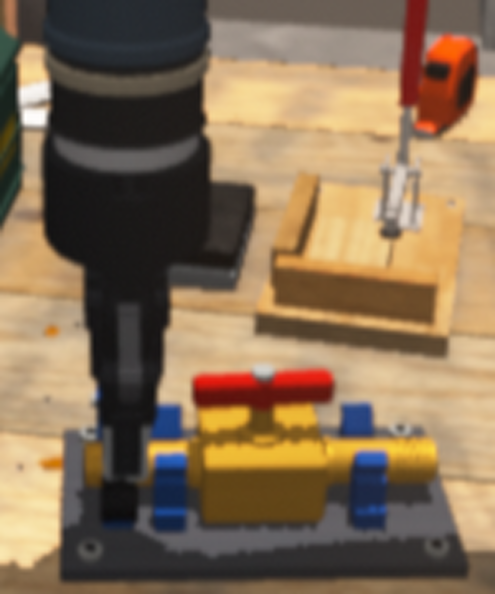

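```bash
python3 -m pendant '[[[0,0,20,0,0],[0,0,55,0,0],[0,0,90,0,0],[0,0,125,0,0],[0,-25,150,0,0.2],[-5,-60,155,0,0.3],[-10,-100,155,0,0.5],[-15,-140,155,0,0.5]]]';python3 -m pendant '[[[-6,-40,0,0,0.5],[-12,-80,0,0,0.5],[-18,-120,0,0,0.5],[-18,-140,0,0,0.5],[-18,-140,0,0,0.5]]]'
python3 - <<'E'
from h import *
d=grab("top");s=grab("side")
crop(s,280,260,150,120,5,"s11.png");crop(d,160,210,100,120,5,"t11.png");print(robot.state()["tcp_pos"])
hsv=cv2.cvtColor(d["img"],cv2.COLOR_RGB2HSV)
r=cv2.inRange(hsv,(0,150,80),(8,255,255))|cv2.inRange(hsv,(172,150,80),(180,255,255)); m=np.zeros_like(r); m[210:330,170:260]=r[210:330,170:260]
ys,xs=np.nonzero(m); print(len(xs),cv2.minAreaRect(np.c_[xs,ys].astype(np.float32)))
E
```

```text
t: 13.37
tcp_pos: [503.6, 51.1, 206.4]
tcp_rot: [0.001, -0.105, 0.995, 0.0]
contact_force: [0.0, -0.2, 0.3]
width: 42.5
t: 13.78
tcp_pos: [484.7, -92.1, 204.8]
tcp_rot: [-0.0, -0.101, 0.995, -0.0]
contact_force: [-0.1, 0.5, -0.0]
width: 43.0
[484.94597955 -88.526054   204.90893169]
217 ((203.15280151367188, 285.07183837890625), (36.67161178588867, 7.1587300300598145), 78.31063079833984)
```

View pics/s11.png

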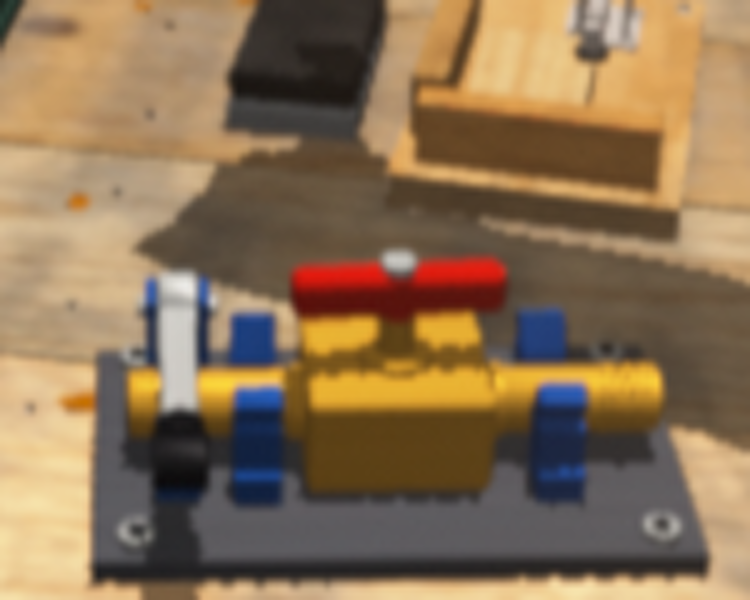

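View pics/t11.png

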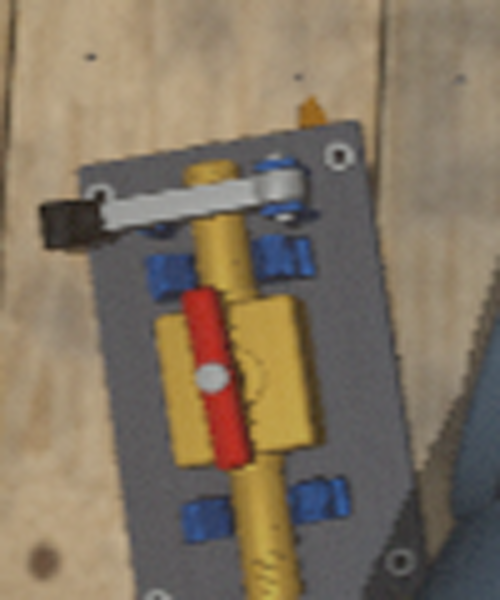

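Run:
```python
from h import *
d=grab("top");s=grab("side")
P=unproj(d,np.array([(202,291),(235,467)])/5.+[160,210]-.5,80); print(P,P.mean(0),np.arctan2(*(P[0]-P[1])[[1,0]]))
P=unproj(s,np.array([(293,290),(505,284)])/5.+[280,260]-.5,72); print(P,P.mean(0),np.arctan2(*(P[0]-P[1])[[1,0]]))
P=unproj(d,np.array([(211,376)])/5.+[160,210]-.5,82); print(P)
P=unproj(s,np.array([(398,262)])/5.+[280,260]-.5,81); print(P)
print("block",[np.arctan2(*(lambda p:(p[0]-p[1])[[1,0]])(unproj(d,np.array(a)/5.+[160,210]-.5,46))) for a in ([(157,317),(178,465)],[(292,296),(322,444)])])
q=robot.state()["joints"];print(q)
```

```text
[[489.54820852 144.16816519  80.        ]
 [422.43012113 128.07686844  80.        ]] [455.98916483 136.12251681  80.        ] 0.235304853638152
[[489.72640438 144.43785382  72.        ]
 [420.55774077 128.04551883  72.        ]] [455.14207257 136.24168632  72.        ] 0.23269770740373724
[[456.88051628 138.55631739  82.        ]]
[[456.02554747 135.29121953  81.        ]]
block [np.float64(0.19391208321004916), np.float64(0.2456289168287946)]
[-3.14574816e-01 -3.92938769e-02 -4.05376281e-02  1.57031912e+00
  9.44488878e-04 -5.23154984e-01]
```

```bash
python3 -m pendant '[[[-4,35,0,0.3,0.5],[-9,75,0,0.7,0.5],[-14,115,0,1,0.5],[-19,152,0,1.4,0.5],[-24,188,0,1.4,0.5],[-28,215,0,1.4,0.5],[-29.4,225,-15,1.4,0.5],[-29.4,225,-50,1.4,0.5]]]';python3 -m pendant '[[[0,0,-30,0,0.5],[0,0,-60,0,0.5],[0,0,-80,0,0.5],[0,0,-92,0,0.5],[0,0,-100,0,0.5],[0,0,-101,0,0.5],[0,0,-101,0,0.5]]]'
python3 - <<'E'
from h import *
s=grab("side")
crop(s,280,260,150,120,5,"s12.png");print(robot.state()["tcp_pos"],robot.state()["contact_force"],robot.state()["torque"])
E
```

```text
t: 14.65
tcp_pos: [458.6, 142.0, 160.3]
tcp_rot: [0.006, -0.12, 0.993, 0.001]
contact_force: [0.7, -0.5, -0.1]
width: 42.5
t: 15.23
tcp_pos: [456.2, 137.4, 54.9]
tcp_rot: [0.0, -0.116, 0.993, 0.0]
contact_force: [0.8, 0.3, -0.3]
width: 43.1
[456.87995291 137.36111443  55.71573194] [ 0.35272296 -0.01800294  0.26229934] [ 0.01368969  0.0220027  -0.01300671]
```

View pics/s12.png

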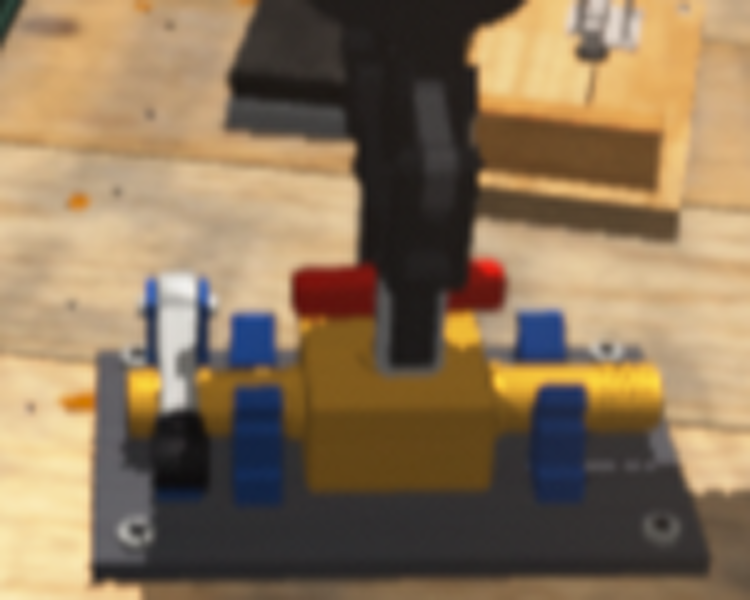

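```bash
python3 -m pendant '[[[0,0,0,0,0.3],[0,0,0,0,0.1],[0,0,0,0,0],[0,0,0,0,0],[0,0,0,0,0],[0,0,0,0,0],[0,0,0,0,0],[0,0,0,0,0]]]' 80
python3 - <<'E'
from h import *
st=robot.state();print(st["contact_force"],st["torque"],st["width"])
E
```

```text
t: 15.95
tcp_pos: [457.1, 137.4, 55.9]
tcp_rot: [0.002, -0.116, 0.993, 0.0]
contact_force: [-0.3, 1.7, 5.1]
width: 12.3
[-0.25186418  1.71395142  5.12220588] [ 0.2604528  -0.00294415 -0.08168164] 12.313993726091477
```

```bash
python3 -m pendant '[[[0,0,0,-2,0],[0,0,0,-4,0],[0,0,0,-6,0],[0,0,0,-8,0],[0,0,0,-10,0],[0,0,0,-12,0],[0,0,0,-13,0],[0,0,0,-13,0]]]'
python3 - <<'E'
from h import *
st=robot.state();print(st["contact_force"],st["torque"],st["width"],st["joints"][5]); q=st["tcp_rot"];print(2*np.arctan2(q[2],q[1]))
E
```

```text
t: 16.62
tcp_pos: [457.2, 137.2, 55.9]
tcp_rot: [0.002, -0.003, 1.0, 0.0]
contact_force: [0.2, 2.6, 5.7]
width: 12.5
[0.24746692 2.56626602 5.6913039 ] [0.22291745 0.0006236  0.06461132] 12.461552871901164 0.14537282063492923
3.1470260364997533
```

```bash
python3 -m pendant '[[[0,0,0,-1,0],[0,0,0,-2,0],[0,0,0,-2.5,0],[0,0,0,-2.5,0]]]'
cat > st.py <<'E'
from h import *
st=robot.state();q=st["tcp_rot"];print("t",st["t"],"F",st["contact_force"].round(2),"M",st["torque"].round(3),"w",st["width"].round(1),"yaw",(2*np.arctan2(q[2],q[1])-np.pi).round(4))
E
python3 st.py
python3 - <<'E'
from h import *
s=grab("side")
crop(s,280,260,150,120,5,"s13.png")
E
```

```text
t: 16.95
tcp_pos: [457.2, 137.5, 55.9]
tcp_rot: [0.002, 0.018, 1.0, 0.001]
contact_force: [0.1, 2.8, 5.7]
width: 12.6Traceback (most recent call last):
  File "st.py", line 2, in <module>
    st=robot.state();q=st["tcp_rot"];print("t",st["t"],"F",st["contact_force"].round(2),"M",st["torque"].round(3),"w",st["width"].round(1),"yaw",(2*np.arctan2(q[2],q[1])-np.pi).round(4))
                                                                                                                      ^^^^^^^^^^^^^^^^^
AttributeError: 'float' object has no attribute 'round'
```

View pics/s13.png

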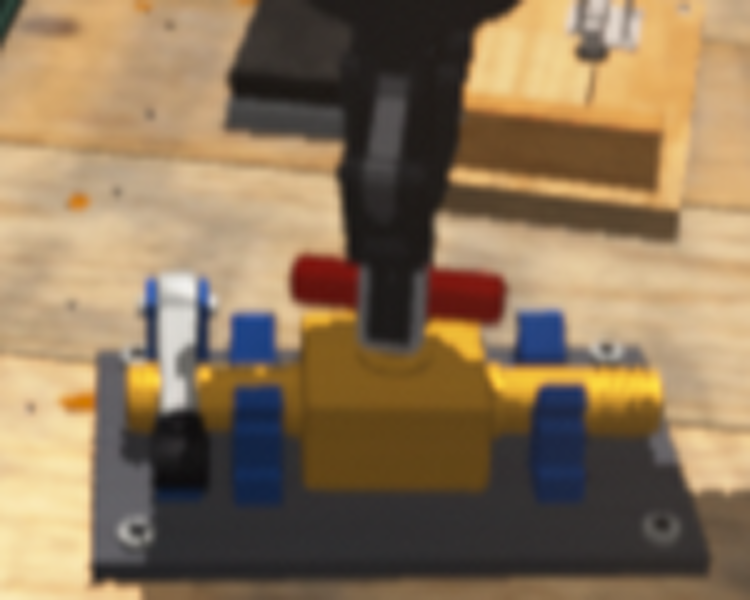

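```bash
sed -i 's/st\["width"\].round(1)/round(st["width"],1)/' st.py; python3 st.py
```

```text
t 17.0 F [0.35 2.77 6.05] M [0.271 0.037 0.414] w 12.6 yaw -0.0363
```

```bash
python3 -m pendant '[[[0,0,0,-1,0],[0,0,0,-1.5,0],[0,0,0,-1.5,0],[0,0,0,-1.5,0],[0,0,0,-1.5,0],[0,0,0,-1.5,0],[0,0,0,-1.5,0],[0,0,0,-1.5,0]]]';python3 st.py
```

```text
t: 17.67
tcp_pos: [457.2, 137.6, 55.9]
tcp_rot: [0.002, 0.031, 1.0, 0.001]
contact_force: [0.6, 2.4, 6.9]
width: 12.6
t 17.6667 F [0.61 2.35 6.9 ] M [0.284 0.022 0.825] w 12.6 yaw -0.061
```

```bash
python3 -m pendant '[[[0,0,0,4,0],[0,0,0,8,0],[0,0,0,12,0],[0,0,0,16,0],[0,0,0,19,0],[0,0,0,20,0],[0,0,0,20,0]]]';python3 st.py; python3 -m pendant '[[[0,0,0,1.5,0],[0,0,0,3,0],[0,0,0,3,0]]]';python3 st.py
```

```text
t: 18.25
tcp_pos: [456.9, 137.3, 55.9]
tcp_rot: [0.001, -0.142, 0.99, 0.0]
contact_force: [-0.7, 1.4, 5.8]
width: 12.4
t 18.25 F [-0.7   1.39  5.76] M [ 0.231  0.119 -0.039] w 12.4 yaw 0.2852
t: 18.5
tcp_pos: [456.9, 137.3, 55.9]
tcp_rot: [0.001, -0.168, 0.986, 0.0]
contact_force: [-1.0, 2.6, 6.3]
width: 12.3
t 18.5 F [-0.99  2.57  6.27] M [0.293 0.172 0.05 ] w 12.3 yaw 0.3381
```

```bash
python3 -m pendant '[[[0,0,0,1.5,0],[0,0,0,3,0],[0,0,0,3,0]]]';python3 st.py;  python3 -m pendant '[[[0,0,0,1,0],[0,0,0,1.5,0],[0,0,0,1.5,0]]]';python3 st.py
```

```text
t: 18.75
tcp_pos: [456.9, 137.3, 55.9]
tcp_rot: [0.001, -0.194, 0.981, 0.0]
contact_force: [-0.0, 1.4, 6.2]
width: 12.4
t 18.75 F [-0.05  1.4   6.18] M [ 0.264  0.103 -0.054] w 12.4 yaw 0.3902
t: 19.0
tcp_pos: [456.9, 137.3, 55.9]
tcp_rot: [0.001, -0.206, 0.978, 0.0]
contact_force: [-1.1, 2.0, 6.2]
width: 13.0
t 19.0 F [-1.11  2.01  6.21] M [ 0.248  0.102 -0.106] w 13.0 yaw 0.4157
```

```bash
python3 -m pendant '[[[0,0,0,1,0],[0,0,0,1.5,0],[0,0,0,1.5,0]]]';python3 st.py;  python3 -m pendant '[[[0,0,0,1,0],[0,0,0,1.5,0],[0,0,0,1.5,0]]]';python3 st.py
python3 - <<'E'
from h import *
s=grab("side")
crop(s,280,260,150,120,5,"s14.png")
E
```

```text
t: 19.25
tcp_pos: [456.9, 137.3, 55.9]
tcp_rot: [0.001, -0.219, 0.976, 0.0]
contact_force: [-0.8, 1.6, 6.6]
width: 12.5
t 19.25 F [-0.83  1.58  6.58] M [ 0.31   0.081 -0.036] w 12.5 yaw 0.4419
t: 19.5
tcp_pos: [456.9, 137.4, 55.9]
tcp_rot: [0.001, -0.231, 0.973, 0.0]
contact_force: [-1.1, 1.8, 6.4]
width: 12.4
t 19.5 F [-1.12  1.75  6.44] M [ 0.317  0.161 -0.39 ] w 12.4 yaw 0.4672
```

View pics/s14.png

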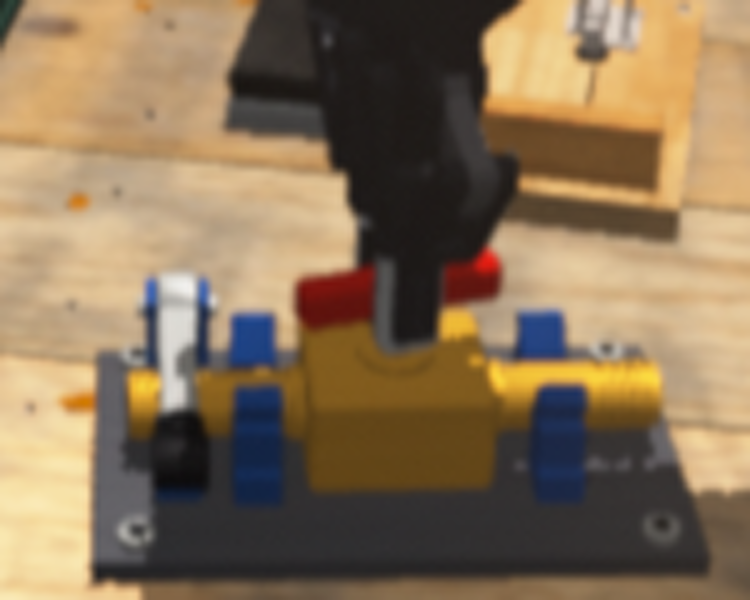

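```bash
python3 -m pendant '[[[0,0,0,1,0],[0,0,0,1.7,0],[0,0,0,1.7,0],[0,0,0,1.7,0],[0,0,0,1.7,0],[0,0,0,1.7,0],[0,0,0,1.7,0],[0,0,0,1.7,0]]]';python3 st.py
```

```text
t: 20.22
tcp_pos: [456.7, 137.7, 55.9]
tcp_rot: [0.001, -0.245, 0.969, 0.001]
contact_force: [-1.6, 3.1, 6.3]
width: 12.6
t 20.2167 F [-1.59  3.15  6.35] M [ 0.531  0.219 -0.612] w 12.6 yaw 0.4957
```

```bash
python3 -m pendant '[[[0,0,0,0.8,0],[0,0,0,0.8,0],[0,0,0,0.8,0],[0,0,0,0.8,0],[0,0,0,0.8,0],[0,0,0,0.8,0],[0,0,0,0.8,0],[0,0,0,0.8,0]]]';python3 st.py
```

```text
t: 20.88
tcp_pos: [456.7, 137.8, 55.9]
tcp_rot: [0.001, -0.252, 0.968, 0.001]
contact_force: [-1.0, 3.5, 6.8]
width: 12.5
t 20.8833 F [-1.03  3.47  6.76] M [ 0.606  0.231 -0.857] w 12.5 yaw 0.5088
```

```bash
python3 -m pendant '[[[0,0,0,-5,0],[0,0,0,-10,0],[0,0,0,-15,0],[0,0,0,-20,0],[0,0,0,-25,0],[0,0,0,-29,0],[0,0,0,-32,0],[0,0,0,-32,0]]]';python3 st.py; python3 -m pendant '[[[0,0,0,-1.5,0],[0,0,0,-3,0],[0,0,0,-3,0]]]';python3 st.py;python3 -m pendant '[[[0,0,0,-1,0],[0,0,0,-2,0],[0,0,0,-2,0]]]';python3 st.py
```

```text
t: 21.55
tcp_pos: [457.1, 137.3, 55.9]
tcp_rot: [0.002, 0.024, 1.0, 0.0]
contact_force: [0.2, 0.7, 5.9]
width: 12.7
t 21.55 F [0.18 0.74 5.91] M [ 0.2   -0.041 -0.044] w 12.7 yaw -0.0483
t: 21.8
tcp_pos: [457.1, 137.2, 55.9]
tcp_rot: [0.002, 0.05, 0.999, 0.0]
contact_force: [0.4, 2.4, 5.2]
width: 12.4
t 21.8 F [0.37 2.41 5.23] M [0.175 0.023 0.017] w 12.4 yaw -0.0996
t: 22.05
tcp_pos: [457.2, 137.2, 55.9]
tcp_rot: [0.002, 0.067, 0.998, 0.0]
contact_force: [0.5, 1.4, 5.6]
width: 12.7
t 22.05 F [0.48 1.36 5.58] M [0.203 0.027 0.045] w 12.7 yaw -0.1341
```

```bash
python3 -m pendant '[[[0,0,0,-1,0],[0,0,0,-2,0],[0,0,0,-2,0]]]';python3 st.py;python3 -m pendant '[[[0,0,0,-1,0],[0,0,0,-2,0],[0,0,0,-2,0]]]';python3 st.py
```

```text
t: 22.3
tcp_pos: [457.1, 137.5, 55.9]
tcp_rot: [0.002, 0.084, 0.996, 0.001]
contact_force: [-0.2, 1.9, 5.3]
width: 12.6
t 22.3 F [-0.18  1.88  5.28] M [0.239 0.016 0.396] w 12.6 yaw -0.1676
t: 22.55
tcp_pos: [457.2, 137.5, 55.9]
tcp_rot: [0.002, 0.1, 0.995, 0.001]
contact_force: [0.2, 2.6, 5.4]
width: 12.3
t 22.55 F [0.21 2.6  5.36] M [0.227 0.023 0.862] w 12.3 yaw -0.2007
```

Stop reached near +0.30. I'll hold it there, then go anticlockwise to about -0.36 (yaw about 0.58).

```bash
python3 -m pendant '[[[0,0,0,0,0],[0,0,0,0,0],[0,0,0,0,0],[0,0,0,0,0],[0,0,0,0,0],[0,0,0,0,0],[0,0,0,0,0]]]';python3 st.py; python3 -m pendant '[[[0,0,0,5,0],[0,0,0,10,0],[0,0,0,15,0],[0,0,0,20,0],[0,0,0,25,0],[0,0,0,30,0],[0,0,0,35,0],[0,0,0,40,0]]]';python3 -m pendant '[[[0,0,0,2,0],[0,0,0,2.5,0],[0,0,0,2.5,0]]]';python3 st.py;python3 -m pendant '[[[0,0,0,1,0],[0,0,0,2,0],[0,0,0,2,0]]]';python3 st.py
```

```text
t: 23.13
tcp_pos: [457.2, 137.5, 55.9]
tcp_rot: [0.002, 0.1, 0.995, 0.001]
contact_force: [0.3, 1.1, 4.9]
width: 12.6
t 23.1333 F [0.29 1.12 4.92] M [0.239 0.017 0.861] w 12.6 yaw -0.2003
t: 23.8
tcp_pos: [456.9, 137.4, 55.9]
tcp_rot: [0.001, -0.246, 0.969, 0.0]
contact_force: [-0.6, 2.9, 6.4]
width: 12.7
t: 24.05
tcp_pos: [456.9, 137.4, 55.9]
tcp_rot: [0.001, -0.266, 0.964, 0.0]
contact_force: [-0.8, 1.5, 6.9]
width: 12.3
t 24.05 F [-0.82  1.48  6.9 ] M [ 0.315  0.144 -0.062] w 12.3 yaw 0.5381
t: 24.3
tcp_pos: [456.9, 137.4, 55.9]
tcp_rot: [0.001, -0.283, 0.959, 0.0]
contact_force: [-1.9, 2.4, 6.3]
width: 12.4
t 24.3 F [-1.86  2.43  6.32] M [ 0.307  0.083 -0.103] w 12.4 yaw 0.573
```

```bash
python3 -m pendant '[[[0,0,0,1,0],[0,0,0,2,0],[0,0,0,2,0]]]';python3 st.py;python3 -m pendant '[[[0,0,0,1,0],[0,0,0,1.5,0],[0,0,0,1.5,0]]]';python3 st.py
```

```text
t: 24.55
tcp_pos: [456.7, 137.8, 55.9]
tcp_rot: [0.001, -0.299, 0.954, 0.001]
contact_force: [-1.8, 3.5, 6.5]
width: 12.4
t 24.55 F [-1.77  3.53  6.53] M [ 0.496  0.163 -0.506] w 12.4 yaw 0.6066
t: 24.8
tcp_pos: [456.7, 137.8, 55.9]
tcp_rot: [0.001, -0.31, 0.951, 0.001]
contact_force: [-1.8, 4.0, 6.9]
width: 13.0
t 24.8 F [-1.76  4.05  6.9 ] M [ 0.586  0.269 -0.943] w 13.0 yaw 0.6311
```

```bash
python3 -m pendant '[[[0,0,0,0,0],[0,0,0,0,0],[0,0,0,0,0],[0,0,0,0,0],[0,0,0,0,0],[0,0,0,0,0],[0,0,0,0,0]]]';python3 st.py; python3 -m pendant '[[[0,0,0,-5,0],[0,0,0,-10,0],[0,0,0,-15,0],[0,0,0,-20,0],[0,0,0,-25,0],[0,0,0,-30,0],[0,0,0,-35,0],[0,0,0,-40,0]]]';python3 st.py;python3 -m pendant '[[[0,0,0,-4,0],[0,0,0,-8,0],[0,0,0,-12,0],[0,0,0,-12,0]]]';python3 st.py
```

```text
t: 25.38
tcp_pos: [456.7, 137.8, 55.9]
tcp_rot: [0.001, -0.31, 0.951, 0.001]
contact_force: [-1.5, 4.1, 7.0]
width: 12.6
t 25.3833 F [-1.48  4.12  7.04] M [ 0.596  0.258 -0.893] w 12.6 yaw 0.6309
t: 26.05
tcp_pos: [457.2, 137.2, 55.9]
tcp_rot: [0.002, 0.034, 0.999, 0.0]
contact_force: [0.5, 1.0, 6.6]
width: 12.5
t 26.05 F [0.52 0.97 6.58] M [0.195 0.034 0.177] w 12.5 yaw -0.0678
t: 26.38
tcp_pos: [457.2, 137.1, 55.9]
tcp_rot: [0.002, 0.138, 0.99, 0.001]
contact_force: [-0.1, 1.0, 6.2]
width: 12.4
t 26.3833 F [-0.11  0.96  6.19] M [ 0.191  0.064 -0.132] w 12.4 yaw -0.276
```

Past the old 0.30 stop without resistance, so it's free. Next I'll turn on to the end stop.

```bash
python3 -m pendant '[[[0,0,0,-5,0],[0,0,0,-10,0],[0,0,0,-15,0],[0,0,0,-20,0],[0,0,0,-25,0],[0,0,0,-30,0],[0,0,0,-35,0],[0,0,0,-38,0]]]';python3 st.py;python3 -m pendant '[[[0,0,0,-4,0],[0,0,0,-8,0],[0,0,0,-12,0],[0,0,0,-16,0],[0,0,0,-19,0],[0,0,0,-21,0],[0,0,0,-21,0]]]';python3 st.py;python3 -m pendant '[[[0,0,0,-1.5,0],[0,0,0,-3,0],[0,0,0,-3,0]]]';python3 st.py
```

```text
t: 27.05
tcp_pos: [457.0, 137.0, 55.9]
tcp_rot: [0.001, 0.453, 0.892, 0.001]
contact_force: [0.5, 0.3, 5.9]
width: 12.8
t 27.05 F [0.49 0.28 5.94] M [0.108 0.203 0.271] w 12.8 yaw -0.9401
t: 27.63
tcp_pos: [456.9, 137.0, 55.9]
tcp_rot: [0.001, 0.607, 0.795, 0.001]
contact_force: [-0.4, 0.8, 6.5]
width: 12.7
t 27.6333 F [-0.37  0.83  6.46] M [ 0.12   0.236 -0.05 ] w 12.7 yaw -1.3046
t: 27.88
tcp_pos: [456.9, 137.0, 55.9]
tcp_rot: [0.001, 0.627, 0.779, 0.001]
contact_force: [-0.7, 0.1, 6.6]
width: 12.5
t 27.8833 F [-0.68  0.11  6.64] M [0.13  0.332 0.039] w 12.5 yaw -1.3565
```

```bash
python3 -m pendant '[[[0,0,0,-1,0],[0,0,0,-2,0],[0,0,0,-2,0]]]';python3 st.py;python3 -m pendant '[[[0,0,0,-1,0],[0,0,0,-2,0],[0,0,0,-2,0]]]';python3 st.py
```

```text
t: 28.13
tcp_pos: [456.9, 137.0, 55.9]
tcp_rot: [0.001, 0.641, 0.768, 0.001]
contact_force: [0.8, 1.1, 6.4]
width: 12.3
t 28.1333 F [0.81 1.08 6.38] M [0.177 0.29  0.041] w 12.3 yaw -1.3911
t: 28.38
tcp_pos: [456.9, 137.0, 55.9]
tcp_rot: [0.001, 0.654, 0.757, 0.001]
contact_force: [-1.5, 1.9, 6.5]
width: 12.7
t 28.3833 F [-1.52  1.87  6.46] M [0.148 0.294 0.392] w 12.7 yaw -1.4249
```

```bash
python3 -m pendant '[[[0,0,0,0.5,0],[0,0,0,0.5,0.1],[0,0,0,0.5,0.3],[0,0,0,0.5,0.4],[0,0,0,0.5,0.4],[0,0,0,0.5,0.4],[0,0,0,0.5,0.4]]]';python3 -m pendant '[[[0,0,10,0,0.4],[0,0,30,0,0.4],[0,0,60,0,0.4],[0,0,90,0,0.4],[0,0,120,0,0.4],[0,-30,140,0,0.4],[0,-70,150,0,0.4],[0,-110,150,0,0.4]]]'; python3 -m pendant '[[[0,-40,0,0,0.4],[0,-80,0,0,0.4],[0,-120,0,0,0.4],[0,-130,0,0,0.4],[0,-130,0,0,0.4]]]'
python3 - <<'E'
from h import *
d=grab("top");s=grab("side")
crop(s,280,260,150,120,5,"s20.png");crop(d,160,210,100,120,5,"t20.png")
E
```

```text
t: 28.97
tcp_pos: [455.4, 136.7, 53.8]
tcp_rot: [-0.0, 0.651, 0.759, -0.0]
contact_force: [-0.1, -1.2, -0.6]
width: 34.6
t: 29.63
tcp_pos: [457.8, 26.2, 209.1]
tcp_rot: [0.003, 0.649, 0.76, 0.002]
contact_force: [0.8, 0.4, -0.3]
width: 34.2
t: 30.05
tcp_pos: [455.7, -105.9, 204.8]
tcp_rot: [0.0, 0.653, 0.758, -0.0]
contact_force: [-0.3, 0.7, -0.3]
width: 34.2
```

View pics/s20.png

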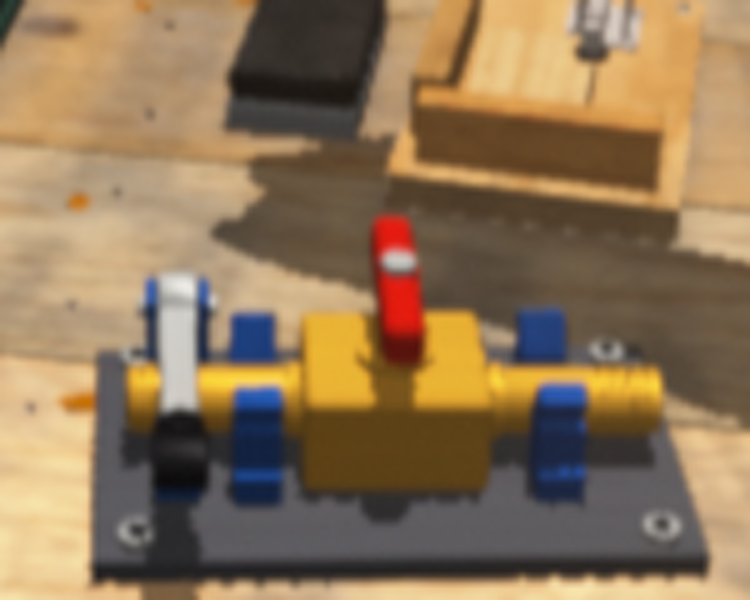

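View pics/t20.png

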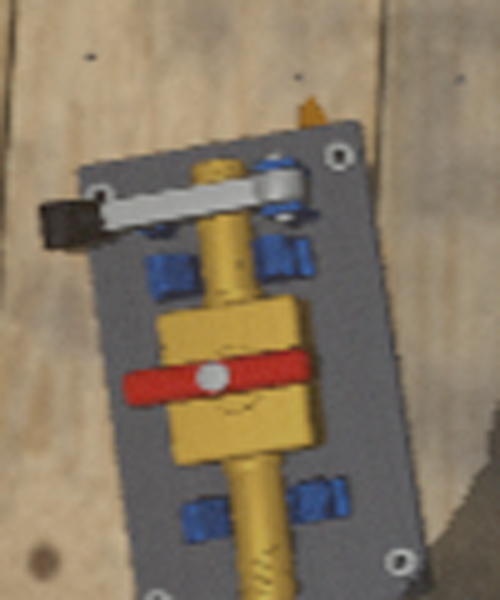

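```bash
python3 - <<'E'
from h import *
d=grab("top");s=grab("side")
f=lambda a,z:(lambda p:(np.arctan2(*(p[0]-p[1])[[1,0]]),p.mean(0).round(1)))(unproj(d,np.array(a)/5.+[160,210]-.5,z))
print("handle",f([(124,390),(308,363)],80)); print("block",f([(157,315),(176,462)],46),f([(299,295),(324,440)],46))
print("pipe",f([(218,163),(265,580)],39)); print("lever",f([(60,222),(280,184)],50))
E
python3 st.py
```

```text
handle (np.float64(1.739628201400254), array([456.8, 137. ,  80. ]))
block (np.float64(0.18166678048074808), array([452.6, 164.2,  46. ])) (np.float64(0.21645180046848664), array([462.2, 107.1,  46. ]))
pipe (np.float64(0.16184274931553042), array([460.9, 136.5,  39. ]))
lever (np.float64(1.7684814516281298), array([526.4, 165.7,  50. ]))
t 30.25 F [0.46 0.69 0.31] M [ 0.053 -0.032  0.032] w 34.3 yaw -1.4154
```

```bash
python3 -c "
from plant import robot
print(robot.hand_in())"
```

```text
the job is handed in; nothing more can be done
None
```

I handed the job in at about 30 s, with the valve seated under the closed lever and its handle square across the pipe. No verdict was reported, so the results below come from my own measurements.

**What I did:** I set the valve in the cradle notches and pushed the hold-down lever closed. I then pressed the handle on four stops in turn (clockwise, anticlockwise, clockwise, anticlockwise). Each was held for at least 0.5 s at about 0.8–0.95 N m. After that it turned freely clockwise to its end stop, and I let go and moved the gripper clear.

**Last checks:**
- **Lever:** it lies level over the pipe in both camera views. When I pressed it shut, the fingertips stopped at the height I had worked out for the closed position.
- **Handle:** the images put it about 1.57 rad from the pipe, and I felt the end stop before letting go.
- **Valve:** it rests on the plate in both notches, within about 5 mm of the seat centre and about 0.03 rad of the notch direction.
- **Gripper:** it touches nothing; the contact force reads about zero.

**Checks that disagreed:**
- The two cameras differ by up to 4 mm (6 mm for the valve before I picked it up), and the yaw estimates by a few hundredths of a radian.
- The wrist moment reading has an offset of about 0.1 N m, so the stop torques are approximate.

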